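Tap the clamp wedge home to hold the seat nest

ROBOT

A 6-joint arm with a two-finger parallel gripper is mounted at the origin on a cart in front of the work surface, level with it; the furniture and walls round the work are solid. World frame = base frame: x ahead of the robot, y to its left, z up, the work surface at z = 0. Lengths are in mm, angles in rad, forces in N, time in s.
With the tool pointing down it reaches from about 275 to 825 mm from the base axis. Payload 5.2 kg.
Tool frame: the origin (TCP) lies at the very end of the fingers, on their centre line; the grasp point (between the pads) lies 19 mm behind it; z points along the fingers, y is the line along which they close (so a half turn about z gives the same grasp; the last joint's range is limited). The gripper opens to 93 mm and grips with 3 to 60 N. Pads are 15 mm wide; open, the fingers measure 128 mm over their backs; the gripper's body (75 mm by 188 mm) begins 65 mm behind the grasp point.
Start: joints at [0.976, 0.259, 1.535, -0, 1.348, -0.203], TCP at [209.998, 508.336, 179.953] pointing down, gripper open.
Joint ranges: [-3.14, 3.14], [-0.91, 2.08], [0.19, 2.58], [-1.22, 4.36], [0.22, 2.71], [-3.12, 3.12]. Speed limits (rad/s): [2.57, 2.57, 3.14, 3.14, 3.14, 3.14].

INTERFACE

Orientations are given as [roll, pitch, yaw] about the fixed x, y, z axes, in that order (R = Rz(yaw) Ry(pitch) Rx(roll)).
In Python, from bench import robot gives the robot as it stands. The module is installed in compiled form; this text tells all that it offers. Calls block until the motion is done:
- robot.move_ptp(position, orientation): joint-space move of the TCP to a pose.
- robot.move_linear(position, ori=None, speed=150, f_stop=None): straight line of the TCP; ori=None keeps the orientation; speed is the mean speed in mm/s. With f_stop (N) it stops when the force on the tool has changed by that much, and returns True; else False.
- robot.move_j(angles): joint-space move.
- robot.move_gripper(opening): opening from 0.0 (shut) to 1.0 (fully open); the grip force is fixed at half the most; returns when the fingers have stopped.
- robot.sleep(seconds).
- robot.inverse_kinematics(position, orientation): joint angles nearest the present ones, or None.
- robot.get_image(name): name is "scene" or "top" or "wrist"; returns a dict with "img" (400x640x3 uint8, blue, green, red), "fovy" (degrees; the focal length in pixels is half the picture's height over the tangent of half this angle, whatever the lens; pixels are square), "cx", "cy" (the principal point, pixels), "k1" (the pictures are not rectified: a ray, as slopes to the right and down, at radius r is drawn at 1 + k1 r^2 times it, then the intrinsics apply), "eye" and "orientation" of the camera in the world. Camera axes: x right, y down, z forward; pixel columns grow to the right and rows downward; lengths in mm; the calibration is good to about 2 mm. A picture is of the moment at which its call begins. There is no depth.
A pose or a line that the arm cannot do raises robot.MotionError and nothing moves.
- robot.hand_in(): hands the job in; it is judged then, once.
Readings, each from a call of its own:
- robot.current_t(): time.
- robot.current_qpos(): joint angles.
- robot.current_joint_vel(): joint speeds.
- robot.current_joint_efforts(): joint torques, N m.
- robot.current_tcp_pos(): TCP position.
- robot.current_eef_rot(): TCP orientation.
- robot.current_contact_force(): force on the tool from outside, world axes, zero at the start.
- robot.current_ft_torque(): the same for the moment, N m.
- robot.current_gripper_width(): opening from 0.0 (shut) to 1.0 (fully open).
- robot.current_finger_force(): force on a finger pad.
Only numpy, scipy, OpenCV 4.12 (cv2) and the standard library are available. Lean on these libraries where they do the work, as an engineer would, in place of code of your own. Each camera call takes 0.05 s, during which the arm holds its last target. There are 200 camera calls.

TASK

The blue seat nest lies loose in the wedge clamp. Pick up the orange mallet from the black mat and drive the steel wedge in with at least three light taps on its protruding end, the first three moving it no more than a centimetre each and the mallet drawn clear after each, until it stops advancing and the nest sits tight between yellow jaw and blue fence; do not overdrive it or push it with the hand. Then lay the mallet back on the mat and let go, leaving everything else alone.

Things in the scene. Friction and masses are not known exactly. Their poses are not given: they have to be found in the camera images.
- fixture: The wedge clamp, fixed: an aluminium plate 190x170x20 mm with a blue wall 20 mm thick, 56 mm high over the table, along its -x edge. Origin: middle of the plate's underside. The wedge lies along the wall's inner side, then come the yellow jaw, the nest, and the blue fence, in order along +x.
- wedge: Steel wedge, 170x34 mm, taper 1:6, sliding only along the fixture's +y (its own y). Origin: middle of its dark striking face. Starts 160 mm to the -y side of the fixture's middle; travel 50 mm at most, tight somewhere at 13 to 42 mm, depending on the fence. Slides stiffly at 10 N and stays where left; once tight, resistance climbs within a few mm, 1 N for every 6 N of clamping.
- wedge_face (a point): Middle of the wedge's dark striking face, 40 mm wide, 36 mm high, 37.5 mm above the table, facing the fixture's -y; the y axis is the driving direction. It stands 110 mm or more from the fixture's middle even when home. Tight: slow taps (30 to 50 mm/s) of 16 to 20 N no longer move it by more than about 1 mm. Pushing with over about 35 N overdrives it.
- jaw: Yellow jaw, 110 mm long, 34 mm high, moved by the wedge along the fixture's +x, 1 mm for 6 mm of the wedge. Origin: middle of its flat face towards the nest; x points at the nest.
- fence: Blue bar 22x130x34 mm, bolted to the plate at a place that differs by some mm. Origin: bottom middle of its face towards the nest, on the plate's top (20 mm above the table).
- nest: Blue seat nest 52x106x29 mm, loose on the plate between jaw and fence, long side along y. Origin: middle of its underside.
- mallet: Mallet, about 0.45 kg. Orange head with black round end faces, 96 mm long along its y (faces 48 mm from the origin either side, 44 mm across), 44 mm wide in x, 46 mm high. Origin: middle of the head. Wooden handle along -x, from x = -22 to a black butt at -175 mm, on the head's axis. It lies flat on its head on the mat, handle level, origin 26 mm above the table.
- mallet_grip (a point): Point on the mallet's handle 52 mm from the head's middle, where to grip it: handle 22 mm wide (y) and 26 mm high, along x.
- mat: Black rubber mat 240x160x3 mm, fixed on the table. Origin: middle of its underside, long side along x. The mallet lies with its head about 65 mm towards +x from the mat's middle.
- tape_roll: Yellow and black roll of floor tape, 100 mm across, 48 mm high, bystander. Origin: middle of its underside.
- counter: Grey tally counter 72x52x24 mm, bystander. Origin: middle of its underside.
- cup: Clear cup of grey plugs, 61 mm across, 48 mm high, bystander. Origin: middle of its underside.
- gauge: White plug gauge 15x94x13 mm lying on the table, bystander. Origin: middle of its underside.
- labels: Roll of white labels 94x70x47 mm, bystander. Origin: middle of its underside.
There are look-alikes about, which are no part of the job. What is shaped like the nest but turquoise is not meant.

How it is judged (in metres and radians):
On the way, in this order (a step that is already met when the one before it is completed fails the run):
1. a first tap with the mallet (contact force between mallet and wedge above 3 N).
2. the mallet drawn 5 mm or more clear, the wedge driven less than 12 mm in all (y of mallet in the frame of wedge below -0.053 m and y of wedge in the frame of fixture below -0.148 m).
3. a second tap (contact force between mallet and wedge above 3 N).
4. the mallet drawn clear again, the wedge driven less than 24 mm in all (y of mallet in the frame of wedge below -0.053 m and y of wedge in the frame of fixture below -0.136 m).
5. a third tap (contact force between mallet and wedge above 3 N).
6. the mallet drawn clear again, the wedge driven less than 36 mm in all (y of mallet in the frame of wedge below -0.053 m and y of wedge in the frame of fixture below -0.124 m).
At the end, for the whole second after the job is handed in: The nest is clamped with at least 20 N between jaw and fence, lying flat; the mallet rests released on the mat, its head's middle within 120 mm of the mat's middle (contact force between each of jaw, fence and nest above 20 N and angle between nest's own z axis and vertical below 0.06 rad and linear speed of mallet below 0.02 m/s and height (world z) of mallet below 0.035 m and contact force between mallet and mat above 1 N and horizontal distance between mallet and mat below 0.12 m and contact force between mallet and the fingers below 0.1 N); the robot touches nothing.
It fails at once if the wedge is overdriven: more than 180 N between jaw and nest (contact force between jaw and nest above 180 N).
It fails at once if a heavy blow: more than 80 N between mallet and wedge (contact force between mallet and wedge above 80 N).
It fails at once if the hand pushes the wedge, jaw or nest (contact force between any of the arm, the fingers and wedge above 2 N or contact force between any of the arm, the fingers and jaw above 2 N or contact force between any of the arm, the fingers and nest above 2 N).
It fails at once if the mallet strikes the nest or jaw (contact force between mallet and nest above 2 N or contact force between mallet and jaw above 2 N).
It fails at once if a bystander is pushed more than 20 mm (distance of any of tape_roll, counter, cup, gauge, labels from where it was at the start of the episode above 0.02 m).
It also fails if it takes over 58 s, if anything falls off the work surface, if the arm or the gripper's body presses on something with over 40 N, if the wrist force passes 120 N, or if a joint passes its speed limit or range.

## Working session

There is one attempt and no reset: what is moved stays moved. The work goes in short steps, each a Python script; the robot and the scene stay as the last script left them, time stands still between calls to the robot, and variables do not carry over. Pictures are saved under pics/ and viewed, at most 10 in all, crops included, and the job is handed in when it is done.

```bash
mkdir -p pics; python3 - <<'E'
from bench import robot
import cv2
for n in("scene","top"):
    d=robot.get_image(n); cv2.imwrite(f"pics/{n}0.png",d["img"]); print(n,{k:v for k,v in d.items() if k!="img"})
print(robot.current_t(),robot.current_eef_rot())
E
```

```text
scene {'fovy': 56.45397565850794, 'cx': 321.15010067956285, 'cy': 203.21116583653492, 'k1': -0.08305333537809906, 'eye': array([ 117.42703711, -869.78452973,  974.78481836]), 'orientation': array([-2.3327594 ,  0.00554463, -0.43900198])}
top {'fovy': 44.99523997292313, 'cx': 317.79217230407755, 'cy': 194.06566114385376, 'k1': 0.002106880160625349, 'eye': array([ 433.92681652,  -37.08950795, 1642.31935645]), 'orientation': array([-3.08153474,  0.01561121, -1.57200277])}
0.1 [-3.14004804e+00 -3.08506379e-04  2.74977325e+00]
```

View pics/top0.png

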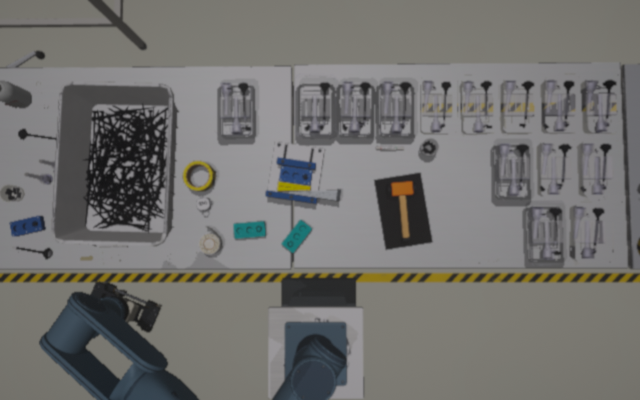

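View pics/scene0.png

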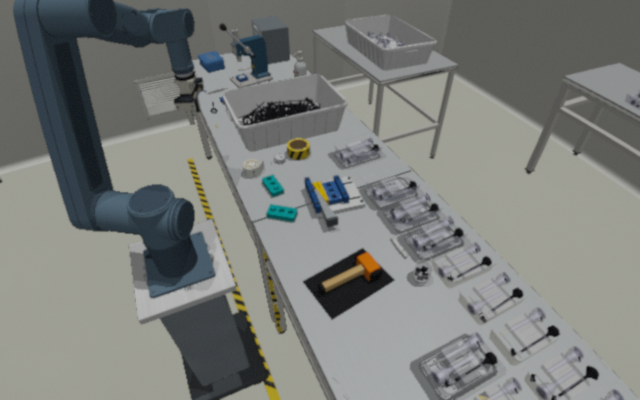

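The top view shows the mallet head at (402,188) with its handle running to (405,238), on the mat. The fixture is at (297,172), and the wedge end sticks out at about (340,195). The only orange mallet is the one on the mat. The nest could be confused with three others: turquoise at (250,230) and (297,236), and a blue bar at (27,226). The real one is the blue part inside the clamp at (296,175).

```bash
cat > h.py <<'E'
import numpy as np, cv2
from scipy.spatial.transform import Rotation as Ro
from bench import robot
def cast(d,uv,z):
    """pixels (N,2) -> world points on plane z"""
    uv=np.atleast_2d(np.asarray(uv,float)); f=200/np.tan(np.radians(d["fovy"])/2)
    K=np.array([[f,0,d["cx"]],[0,f,d["cy"]],[0,0,1]])
    p=cv2.undistortPoints(uv.reshape(-1,1,2),K,np.array([d["k1"],0,0,0.])).reshape(-1,2)
    r=np.c_[p,np.ones(len(p))]@Ro.from_euler("xyz",d["orientation"]).as_matrix().T
    e=np.asarray(d["eye"]); return e+r*((z-e[2])/r[:,2])[:,None]
def snap(n,f):
    d=robot.get_image(n); cv2.imwrite(f"pics/{f}.png",d["img"]); np.save(f"pics/{f}.npy",d,allow_pickle=True); return d
E
python3 - <<'E'
from h import *
d=robot.get_image("top")
for n,uv,z in(("head",(402,188),49),("butt",(405,236),26),("wedgeend",(340,195),55),("fix",(296,173),20),("mat",(403,211),3)): print(n,cast(d,uv,z).round())
robot.move_ptp([480,-180,330],[np.pi,0,np.pi])
w=snap("wrist","w1"); print(robot.current_qpos(),w["eye"],w["orientation"],w["fovy"],robot.current_t())
E
```

```text
head [[ 549. -290.   49.]]
butt [[ 391. -302.   26.]]
wedgeend [[526. -86.  55.]]
fix [[603.  62.  20.]]
mat [[ 475. -300.    3.]]
[-5.75382955e-01  1.32656116e-01  1.33479300e+00  1.69047973e-04
  1.67432216e+00 -2.14721757e+00] [ 409.91935678 -179.24393679  534.68225932] [ 2.88559107e+00 -4.52257156e-04  1.57045399e+00] 62.895698859360564 2.8667
```

View pics/w1.png

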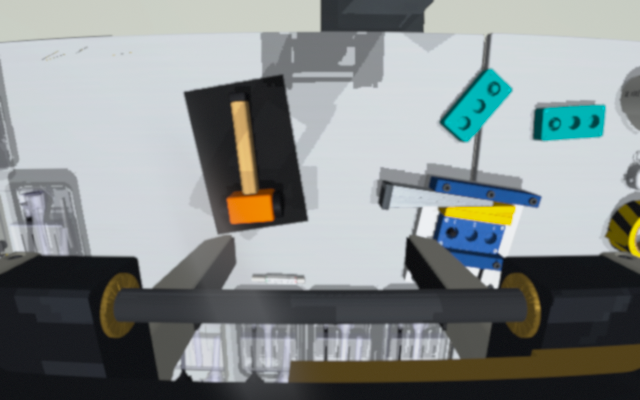

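The wrist view shows the mallet head at (252,206), its handle at (243,145), the wedge's striking end at (383,195), the wall from (430,183) to (540,200), and the nest at (470,235). Next I'll check these in one enlarged crop and measure them with masks.

```bash
python3 - <<'E'
from h import *
w=np.load("pics/w1.npy",allow_pickle=True).item(); im=w["img"]
a=cv2.resize(im[160:280,360:550],None,fx=4,fy=4,interpolation=cv2.INTER_CUBIC)
cv2.imwrite("pics/c1.png",a)
h=cv2.cvtColor(im,cv2.COLOR_BGR2HSV)
def big(m):
    c=max(cv2.findContours(m,cv2.RETR_EXTERNAL,cv2.CHAIN_APPROX_NONE)[0],key=cv2.contourArea); return c.reshape(-1,2)
roi=np.zeros(h.shape[:2],np.uint8); roi[70:235,180:310]=1
o=big(cv2.inRange(h,(3,215,120),(14,255,255))*roi)
ha=big(cv2.inRange(h,(12,60,60),(25,214,255))*roi)
for n,c,z in(("head",o,49),("handle",ha,39)):
    r=cv2.minAreaRect(cast(w,c,z)[:,:2].astype(np.float32)); print(n,len(c),r,cv2.boundingRect(c))
p=cast(w,ha,39)[:,:2].astype(np.float32); print("handle line",cv2.fitLine(p,cv2.DIST_HUBER,0,.01,.01).ravel())
mat=big(cv2.inRange(h,(0,0,0),(180,255,45))*roi); print("mat",cv2.minAreaRect(cast(w,mat,3)[:,:2].astype(np.float32)))
E
```

```text
head 113 ((548.3130493164062, -303.9461364746094), (48.92864227294922, 30.599048614501953), 17.567888259887695) (228, 195, 27, 28)
handle 217 ((454.4170227050781, -291.5181579589844), (142.81808471679688, 33.09190368652344), 2.7545135021209717) (230, 100, 31, 96)
handle line [ 9.9727023e-01  7.3838443e-02  4.5258151e+02 -2.9338705e+02]
mat ((472.3393859863281, -295.79852294921875), (234.01895141601562, 153.53555297851562), 8.74924087524414)
```

View pics/c1.png

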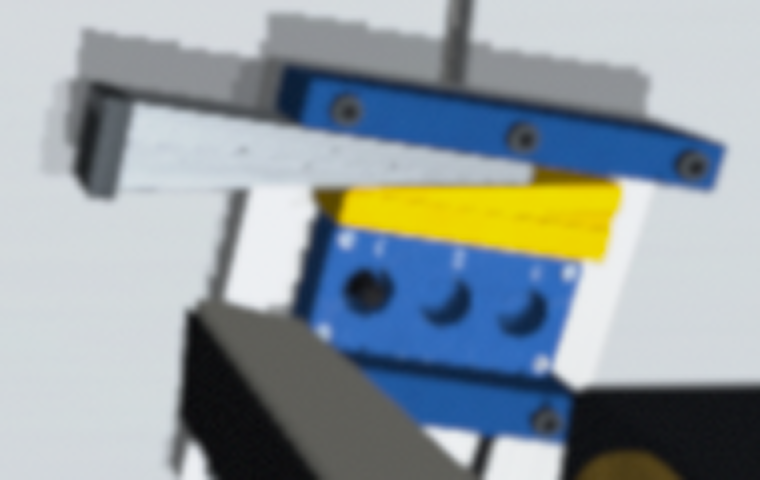

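The crop shows the wedge's dark striking face on the left. Its top edge runs from about (386,183) to (382,207) in full-image pixels. The wall's top spans (432,177)–(540,197) on its outer edge and (436,190)–(538,207) on its inner edge. The blue nest sits between the yellow jaw and the fence.

```bash
python3 - <<'E'
from h import *
w=np.load("pics/w1.npy",allow_pickle=True).item(); im=w["img"]
C=lambda L,z:cast(w,[(359.6+x/4,159.6+y/4) for x,y in L],z)[:,:2]
for n,L,z in(("face top",[(108,92),(92,194)],55.5),("wall out",[(290,68),(725,148)],56),("wall in",[(302,122),(712,190)],56)):
    q=C(L,z); v=q[1]-q[0]; print(n,q.round(1).tolist(),q.mean(0).round(1),np.hypot(*v),np.arctan2(v[1],v[0]), "yaw(y-axis)",np.arctan2(-v[0],v[1]))
h=cv2.cvtColor(im,cv2.COLOR_BGR2HSV); print(h[205,[235,245,255,265]].tolist(),h[215,250],h[120:180:20,243].tolist())
roi=np.zeros(h.shape[:2],np.uint8); roi[70:235,180:310]=1
big=lambda m:max(cv2.findContours(m,cv2.RETR_EXTERNAL,cv2.CHAIN_APPROX_NONE)[0],key=cv2.contourArea).reshape(-1,2)
hd=cv2.inRange(h,(5,200,200),(12,255,255))*roi; hd[:190]=0
c=big(hd); print("head top",cv2.minAreaRect(cast(w,c,49)[:,:2].astype(np.float32)),cv2.boundingRect(c))
m=cv2.inRange(h,(10,40,80),(25,255,255))*roi
L=[]
for r in range(105,185,3):
    x=np.where(m[r])[0]; L.append((x.mean(),r,len(x)))
L=np.array(L); print(L[::5].tolist())
q=cast(w,L[:,:2],39)[:,:2]; print("handle",cv2.fitLine(q.astype(np.float32),cv2.DIST_HUBER,0,.01,.01).ravel(),q[0],q[-1])
E
```

```text
face top [[503.3, -79.4], [542.8, -83.5]] [523.  -81.4] 39.729978619744756 -0.10368650969456208 yaw(y-axis) -1.6744828364894586
wall out [[493.9, -11.6], [524.5, 162.9]] [509.2  75.6] 177.15934739871477 1.3975839101154521 yaw(y-axis) -0.1732124166794444
wall in [[514.5, -5.3], [541.3, 160.5]] [527.9  77.6] 167.90420107781438 1.4106538704097367 yaw(y-axis) -0.1601424563851599
[[16, 246, 237], [17, 255, 239], [17, 255, 240], [17, 255, 240]] [ 17 255 240] [[18, 127, 206], [19, 124, 229], [20, 121, 233]]
head top ((565.417724609375, -318.0542297363281), (0.0, 0.0), 0.0) (231, 221, 1, 1)
[[238.0, 105.0, 17.0], [240.0, 120.0, 17.0], [242.0, 135.0, 17.0], [244.0, 150.0, 17.0], [246.0, 165.0, 17.0], [248.0, 180.0, 17.0]]
handle [ 9.9718875e-01  7.4930370e-02  4.3615811e+02 -2.9473544e+02] [ 390.66470914 -298.88735281] [ 507.00023773 -289.3825724 ]
```

```bash
python3 - <<'E'
from h import *
w=np.load("pics/w1.npy",allow_pickle=True).item(); im=w["img"]; h=cv2.cvtColor(im,cv2.COLOR_BGR2HSV)
big=lambda m:max(cv2.findContours(m,cv2.RETR_EXTERNAL,cv2.CHAIN_APPROX_NONE)[0],key=cv2.contourArea).reshape(-1,2)
roi=np.zeros(h.shape[:2],np.uint8); roi[185:235,200:310]=1
c=big(cv2.inRange(h,(13,225,225),(19,255,255))*roi); print(cv2.minAreaRect(cast(w,c,49)[:,:2].astype(np.float32)),cv2.boundingRect(c))
print([h[r,252].tolist() for r in range(186,228,3)])
print([h[206,c].tolist() for c in range(222,288,5)])
yaw=np.pi+0.075
q=robot.inverse_kinematics([495,-290.5,100],[np.pi,0,yaw]);print(q)
print(robot.inverse_kinematics([475,-135,30],[np.pi,0,np.pi-.165]))
E
```

```text
((546.3726806640625, -287.36932373046875), (37.799922943115234, 63.21689987182617), 4.289473056793213) (229, 197, 43, 25)
[[19, 128, 216], [19, 127, 217], [18, 129, 196], [15, 255, 148], [16, 255, 236], [17, 255, 240], [17, 255, 240], [17, 255, 240], [17, 255, 240], [17, 255, 240], [17, 255, 239], [16, 255, 239], [13, 221, 164], [15, 12, 41]]
[[10, 22, 69], [11, 175, 146], [15, 233, 236], [16, 250, 237], [17, 255, 238], [17, 255, 239], [17, 255, 240], [17, 255, 240], [17, 255, 240], [17, 255, 240], [13, 228, 133], [113, 20, 51], [90, 21, 12], [105, 15, 35]]
[-0.72497698  0.36507794  1.58958999  0.          1.18692473 -2.37077331]
[-0.50321255  0.31788586  1.86431509  0.          0.9593917  -1.90900888]
```

```bash
python3 - <<'E'
from h import *
y=np.pi+0.075; o=[np.pi,0,y]
robot.move_ptp([502.1,-290.2,90],o)
robot.move_linear([502.1,-290.2,8],speed=100,f_stop=15)
print(robot.current_tcp_pos(),robot.current_contact_force())
robot.move_gripper(0.0); print(robot.current_gripper_width()*93,robot.current_finger_force())
robot.move_linear([502.1,-290.2,110],speed=80); robot.sleep(.3)
print(robot.current_gripper_width()*93,robot.current_contact_force(),robot.current_ft_torque(),robot.current_t())
# pre-strike pose
t=-0.165; d=np.array([-np.sin(t),np.cos(t)]); ex=np.array([np.cos(t),np.sin(t)])
head=np.array([523,-82])-d*(48+35); p=head-ex*45; print("pre",p)
robot.move_ptp([*p,110],[np.pi,0,np.pi+t])
w=snap("wrist","w2"); print(robot.current_t())
E
```

```text
[ 502.61431601 -290.61867282    8.68403413] [-0.1454265  -0.54547872  0.07142983]
0.4859530357070677 0.0
0.7119167444746994 [0.9261273  0.25922437 0.74459825] [ 0.06668685 -0.05363696 -0.00636297] 8.0417
pre [ 464.97823054 -156.4813686 ]
8.7083
```

View pics/w2.png

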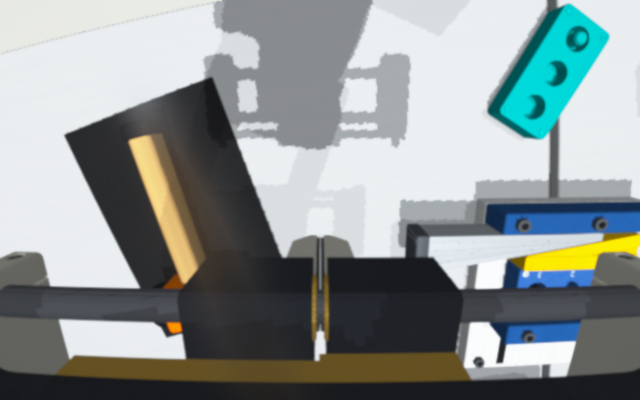

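The fingers closed on nothing, and the mallet is still on the mat at (160,180)/(175,310). I'll open the gripper and look again.

```bash
python3 - <<'E'
from h import *
robot.move_ptp([465,-156,330],[np.pi,0,np.pi])
robot.move_gripper(1.0); 
robot.move_ptp([480,-270,330],[np.pi,0,np.pi]); w=snap("wrist","w3"); print(robot.current_gripper_width(),robot.current_t(),robot.current_tcp_pos(),w["eye"])
im=w["img"];h=cv2.cvtColor(im,cv2.COLOR_BGR2HSV)
m=cv2.inRange(h,(12,40,80),(25,255,255)); m[240:]=0
h2=cv2.inRange(h,(13,225,225),(19,255,255)); h2[240:]=0
big=lambda m:max(cv2.findContours(m,cv2.RETR_EXTERNAL,cv2.CHAIN_APPROX_NONE)[0],key=cv2.contourArea).reshape(-1,2)
for n,mm,z in(("head",h2,49),("all",m,39)):
    c=big(mm); print(n,cv2.boundingRect(c),cv2.minAreaRect(cast(w,c,z)[:,:2].astype(np.float32)))
L=np.array([(np.where(m[r])[0].mean(),r) for r in range(110,180,3) if m[r].any()])
q=cast(w,L,39)[:,:2].astype(np.float32); print(cv2.fitLine(q,cv2.DIST_HUBER,0,.01,.01).ravel(),q[0],q[-1])
E
```

```text
0.9985843867645001 11.65 [ 479.9024106  -269.92710818  329.81781082] [ 409.70732226 -270.73220447  534.20145174]
head (288, 196, 43, 28) ((546.3515014648438, -287.760009765625), (38.721275329589844, 65.40858459472656), 4.8421783447265625)
all (285, 101, 48, 125) ((478.34906005859375, -293.0655212402344), (188.61009216308594, 72.84884643554688), 4.03309965133667)
[ 9.9710226e-01  7.6072834e-02  4.4809677e+02 -2.9499377e+02] [ 397.59833 -298.38553] [ 500.10956 -290.884  ]
```

View pics/w3.png

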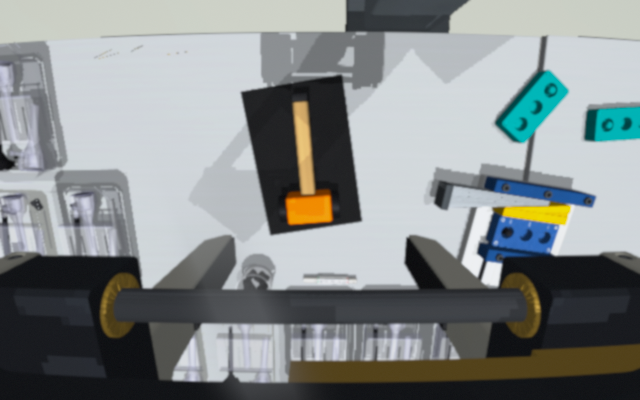

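The mallet hasn't moved and it measures at the same place (head at about (547,-287)), so the first grasp is unexplained. I'll repeat it and take pictures at the grasp before and after closing.

```bash
python3 - <<'E'
from h import *
o=[np.pi,0,np.pi+0.075]; p=[502.1,-290.2]
robot.move_ptp([*p,90],o); print("w",robot.current_gripper_width())
print(robot.move_linear([*p,8],speed=100,f_stop=15)); robot.sleep(.2)
print(robot.current_tcp_pos(),robot.current_contact_force(),robot.current_gripper_width())
a=snap("wrist","g1")["img"]
robot.move_gripper(0.12); print("0.12->",robot.current_gripper_width(),robot.current_finger_force(),robot.current_contact_force())
s=snap("scene","g2")["img"]; b=snap("wrist","g3")["img"]; print(robot.current_t())
x=cv2.resize(s[210:330,270:450],(600,400),interpolation=cv2.INTER_CUBIC)
y=np.hstack([cv2.resize(i[100:400,100:540],(300,200)) for i in(a,b)])
cv2.imwrite("pics/g.png",np.vstack([x,y]))
E
```

```text
w 1.0000443458663522
False
[ 502.52375644 -290.55727753    8.72946546] [-0.11031375 -0.06629214  0.16844988] 1.0024055796385645
0.12-> 0.12130580029713899 0.0 [ 0.42090273  0.09895992 -0.35858856]
15.2667
```

View pics/g.png

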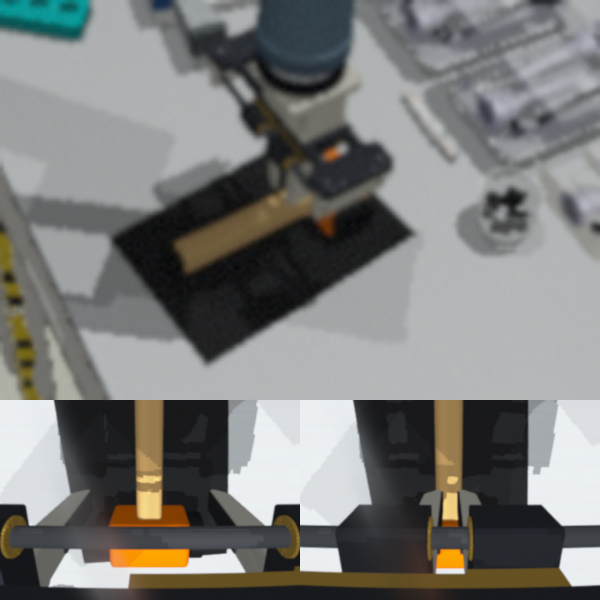

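```bash
python3 - <<'E'
import cv2,numpy as np
a=cv2.imread("pics/g1.png");b=cv2.imread("pics/g3.png");s=cv2.imread("pics/g2.png")
r=lambda i:cv2.resize(i[180:380,200:440],(400,333),interpolation=cv2.INTER_CUBIC)
t=cv2.resize(s[240:290,320:400],(400,250),interpolation=cv2.INTER_CUBIC)
cv2.imwrite("pics/g5.png",np.vstack([np.hstack([r(a),r(b)]),np.hstack([t,t*0])]))
E
```

```text
(no output)
```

View pics/g5.png

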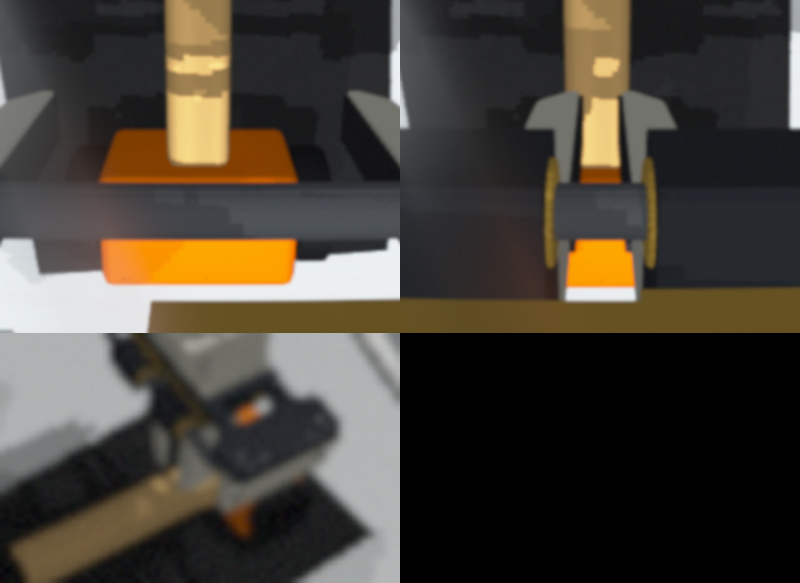

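The close crop shows the finger tips passing above the handle: they hide it and close to 11 mm without contact. From the image scale, the tips are about 156 mm below the camera, but the TCP reading implies 204 mm. So the fingers really end about 45 mm higher than reported. I'll feel for the mat with a force stop and grip relative to that.

```bash
python3 - <<'E'
from h import *
o=[np.pi,0,np.pi+0.075]; p=[502.1,-290.2]
robot.move_gripper(1.0)
hit=robot.move_linear([*p,-44],speed=40,f_stop=6)
t=robot.current_tcp_pos(); print(hit,t,robot.current_contact_force(),robot.current_ft_torque(),robot.current_t())
if hit and t[2]<-15:
    robot.move_linear([*p,t[2]+4],speed=30)
    robot.move_gripper(0.0); print(robot.current_gripper_width()*93,robot.current_finger_force(),robot.current_contact_force(),robot.current_t())
E
```

```text
True [ 501.84600455 -289.99828718  -35.37436057] [-0.59229844  1.68702099  4.74143882] [-0.08283787  0.08475023 -0.02791395] 17.6
21.727835688159836 29.947369694709778 [-0.57465817 -0.72738523 -0.76557678] 19.0083
```

The offset is about 38 mm, and the handle is now held (21.7 mm wide, 30 N). I'll lift and go to the pre-strike pose.

```bash
python3 - <<'E'
from h import *
p=robot.current_tcp_pos(); print(p)
robot.move_linear([p[0],p[1],45],speed=130)
print(robot.current_gripper_width()*93,robot.current_contact_force(),robot.current_ft_torque())
t=-0.165; d=np.array([-np.sin(t),np.cos(t)]); ex=np.array([np.cos(t),np.sin(t)])
q=np.array([523,-82])-d*(48+22)-ex*45; print("pre",q)
robot.move_ptp([*q,45],[np.pi,0,np.pi+t])
robot.move_linear([*q,-20],speed=100); print(robot.current_tcp_pos(),robot.current_gripper_width()*93,robot.current_t())
a=snap("wrist","s1")["img"]; s=snap("scene","s2")["img"]
cv2.imwrite("pics/s.png",np.vstack([cv2.resize(s[160:280,240:420],(600,400),interpolation=cv2.INTER_CUBIC)[:360],cv2.resize(a[130:380,100:600],(600,240))]))
E
```

```text
[ 502.11625454 -290.4009321   -31.3654457 ]
21.714995996173588 [-0.4361904  -0.72974677 -6.54579242] [ 0.02591885  0.21158482 -0.00023532]
pre [ 467.11351084 -143.65792998]
[ 467.61359133 -144.23911754  -19.73642984] 21.864102880805305 21.1917
```

View pics/s.png

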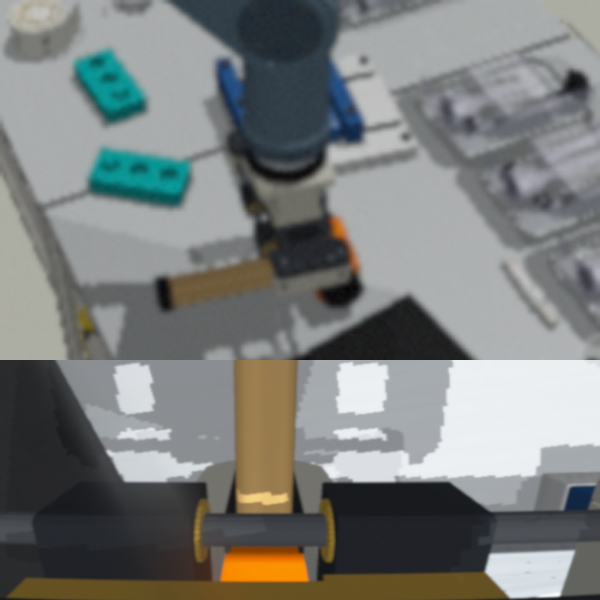

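The mallet is held level with its head hidden under the gripper. The handle runs to (160,290) in the picture, square to the tool. Next, the first gentle tap.

```bash
cat > tap.py <<'E'
from h import *
t=-0.165; d=np.array([-np.sin(t),np.cos(t)]); ex=np.array([np.cos(t),np.sin(t)])
q0=np.array([467.11,-143.66]); Z=-20
def s(): return float((robot.current_tcp_pos()[:2]-q0)@d)
def go(a,speed,f=None): return robot.move_linear([*(q0+d*a),Z],speed=speed,f_stop=f)
def tap(a,f,back,speed=35):
    hit=go(a,speed,f); e=s(); F=robot.current_contact_force(); m=robot.current_ft_torque()
    go(e-back,100); robot.sleep(.1)
    print("hit",hit,"end",round(e,2),"F",F.round(1),"M",np.round(m,2),"w",round(robot.current_gripper_width()*93,2),"t",robot.current_t()); return hit,e
E
python3 - <<'E'
from tap import *
tap(32,7,14)
E
```

```text
hit True end 22.83 F [ 0.3 -1.7 -5.1] M [-0.14  0.13 -0.07] w 21.62 t 22.3417
```

```bash
python3 - <<'E'
from tap import *
tap(27,18,14)
E
```

```text
hit False end 26.3 F [-3.3 -6.2 -4.8] M [-0.98  0.66 -0.02] w 21.94 t 23.4083
```

```bash
python3 - <<'E'
from tap import *
tap(30.5,18,12)
tap(34,18,12)
E
```

```text
hit False end 29.79 F [-2.5 -5.6 -5.7] M [-0.91  0.67 -0.11] w 21.96 t 24.45
hit False end 33.29 F [-2.5 -5.6 -4.4] M [-0.96  0.6  -0.12] w 22.13 t 25.4417
```

```bash
python3 - <<'E'
from tap import *
e=33.3; n=0
for i in range(9):
    hit,e2=tap(e+7,18,11,40); adv=e2-e; e=max(e,e2)
    if hit and adv<1.2:
        n+=1
        if n==2: break
    elif hit and adv<-1: break
    if robot.current_t()>42: break
E
```

```text
hit False end 39.67 F [-3.2 -6.4 -5. ] M [-0.94  0.63 -0.05] w 21.86 t 26.4333
hit False end 46.06 F [-2.4 -6.2 -5.4] M [-1.01  0.56 -0.08] w 21.67 t 27.4
hit False end 51.53 F [ -3.7 -11.1  -5.3] M [-1.58  0.8  -0.18] w 21.88 t 28.375
hit True end 52.06 F [-0.8 -5.4 -3.1] M [-0.78  0.2  -0.15] w 21.92 t 29.125
hit True end 51.93 F [-0.7 -4.7 -2.7] M [-0.75  0.13 -0.15] w 21.94 t 29.8667
```

```bash
python3 - <<'E'
from tap import *
for i in range(2): tap(57,20,11,30)
go(20,150)
c=robot.current_tcp_pos(); robot.move_linear([c[0],c[1],45],speed=150)
p=[502.1,-290.3]; o=[np.pi,0,np.pi+0.075]
robot.move_ptp([*p,45],o); robot.move_linear([*p,-22],speed=120)
print(robot.move_linear([*p,-34],speed=30,f_stop=4),robot.current_tcp_pos(),robot.current_t())
robot.move_gripper(1.0); robot.sleep(.2); print(robot.current_gripper_width(),robot.current_contact_force())
robot.move_linear([*p,60],speed=130)
robot.move_ptp([480,-200,330],[np.pi,0,np.pi]); robot.sleep(.2)
a=snap("wrist","e1")["img"]; print(robot.current_t())
E
```

```text
hit True end 51.6 F [ 1. -4. -3.] M [-0.54  0.04 -0.19] w 21.78 t 30.6917
hit True end 51.37 F [ 1.3 -5.  -3.5] M [-0.54  0.02 -0.2 ] w 21.58 t 31.525
True [ 502.52644397 -290.873131    -31.95931768] 34.2
1.0021893753806888 [ 0.47751703 -0.9938223   0.14927744]
37.825
```

View pics/e1.png

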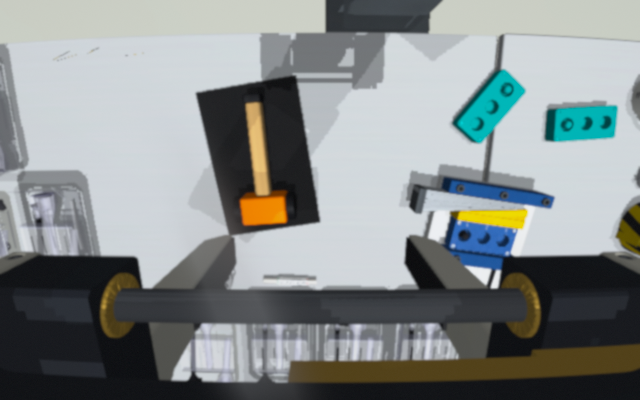

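The mallet lies released on the mat, with its head at (265,208). The wedge has gone in about 29 mm, with its end now at (415,197), and the nest sits between jaw and fence. The last four taps, at 18–20 N, no longer advanced the wedge. The bystanders in this view look unmoved.

```bash
python3 -c "
from bench import robot
print(robot.hand_in(),robot.current_t())"
```

```text
the job is handed in; nothing more can be done
the job is handed in; nothing more can be done
```

I drove the wedge in about 29 mm with light taps until 18–20 N taps no longer moved it, then laid the mallet back on the mat, let go and handed the job in; no verdict came back, and the clamp force was inferred from the taps, not measured.

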